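# Measure off the shelf end to the crayon line

## Robot

A 6-joint arm with a two-finger parallel gripper is mounted at the origin on the work surface. World frame = base frame: x ahead of the robot, y to its left, z up, the work surface at z = 0. Lengths are in mm, angles in rad, forces in N, time in s.
With the tool pointing down it reaches from about 275 to 975 mm from the base axis. Payload 8.4 kg.
Tool frame: the origin (TCP) lies midway between the tips of the shut fingers; the grasp point (between the pads) lies 19 mm behind it (robot.grasp_offset is the distance from the TCP to the grasp point, in mm); z points along the fingers, y is the direction in which the jaws open and shut (so a half turn about z gives the same grasp; the last joint's range is limited). The gripper opens to 92 mm and grips with 3 to 60 N. Pads are 20 mm wide; open, the fingers measure 128 mm over their backs; the gripper's body (75 mm by 189 mm) begins 69 mm behind the grasp point.
Start: joints at [1.332, 0.353, 1.633, -0, 1.155, -0.002], TCP at [146.619, 607.561, 214.583] pointing down, gripper open.
Joint ranges: [-2.63, 2.63], [-0.92, 2.1], [0.06, 2.66], [-1.3, 4.44], [0, 2.69], [-3.02, 3.02]. Speed limits (rad/s): [2.22, 2.22, 2.79, 3.14, 3.14, 3.14].

## Interface

Orientations are given as a unit quaternion [w, x, y, z].
In Python, from rig import robot, imaging gives the robot as it stands.
- The arm moves only by the shell command python3 -m creep 'ROWS' [OPENING] [FORCE]. ROWS is JSON, a list of rows, each a list of 4 numbers: the shift along the tool's x, y, z as a fraction of full scale, then the turn about the tool's z as a fraction of full scale. In form: [[dx, dy, dz, turn], ...]. A call has 1 to 20 rows; each row shifts and turns the commanded pose from where the row before left it, along the tool's axes as they then stand; what a row does not reach is not made up. Full scale, the value 1, is 0.5 m for a shift and 90 degrees for a turn. A row lasts 1/12 s, in which the tool goes at most 41.7 mm and 7.16 degrees, less where a joint would pass 70% of its speed; a pose out of reach is approached as far as the arm can. A call with a number of a shift or a turn outside -1 to 1 is refused whole. A call with a gripper value outside its range is refused whole. OPENING is the gripper command: -1 is fully open, 1 is shut, values between are in proportion, set as the call begins (- or left out, the last holds). The fingers move at their own pace and stop on an object; FORCE is the grip in N (left out, the last holds). Time passes only in rows, so rows that do not move let the fingers close. It gives the time, the measured TCP pose, the force and the opening at its end, in the units of the state.
- robot.get_obs(): the state, without advancing time (a new reading comes with each control period).
- imaging.snapshot(name): name is "scene" or "top" or "wrist"; returns a dict with "frame" (480x640x3 uint8, red, green, blue), "fx", "fy", "cx", "cy" (pixels), "cam_to_world" (4x4, takes a point from camera to world coordinates); the wrist camera has in their place "mount" (4x4, takes a point from camera to tool coordinates, whose origin is the TCP and whose axes are the flange's). Camera axes: x right, y up, looking along -z (the intrinsics and any distortion apply to the point x, -y, -z); pixel columns grow to the right and rows downward; lengths in mm; the calibration is good to about 2 mm. A picture is of the moment at which its call begins: read the wrist's pose just before it. There is no depth.
- robot.job_done(): hands the job in, once; it reports no verdict.
Trained networks look in a picture, given as the dict that the camera call returned (one of the last four; its "shot" number tells which), for a name from the list of things; names that differ only in an ending like _2 or _b are one class to them, and where a whole thing is asked for, a point or a joint stands for the part that bears it (a point fixed in the world has none). Each returns a list of dicts, best first, with "p" (0 to 1); they miss things now and then, are a little off and sometimes report something else, mostly with a low value. They report only what shows in the picture. A call takes as long as a camera call. They do not tell look-alikes from the thing itself.
- imaging.find_in(picture, name): "xyz" ([x, y, z] in mm, in world coordinates, good to about 4 mm: the middle of the surface that is visible of it).
The state is a dict: "time_s": time; "q": joint angles; "dq": joint speeds; "joint_efforts": joint torques, N m; "tcp_pos": TCP position; "tool_rot": TCP orientation; "contact_force": force on the tool from outside, world axes, zero at the start; "wrist_torque": the same for the moment, N m; "opening": finger opening in mm.
Only numpy, scipy, OpenCV 4.12 (cv2) and the standard library are available. Lean on these libraries where they do the work, as an engineer would, in place of code of your own. Each camera call takes 0.05 s, during which the arm holds its last target. There are 200 camera calls.

## Task

Take the distance from the end of the shelf (the end away from the bicycle pump) to the blue crayon line: hook the tape measure over that end, draw the case back along the front plank against its spring until its mouth stands at the line, and push the red thumb lock down until it grips. Leave the tape lying there hooked, locked, flat on the plank and square to the end; do not force the hook, bear hard on the tape or lean on the lock, and leave the cans and the mallet head alone.

Things in the scene. Friction and masses are not known exactly. Their poses are not given: they have to be found in the camera images.
- shelf: The weathered timber shelf, fixed: 260 mm deep (its x), 720 long (its y), 32 thick. Origin: middle of its underside. x points to the front edge, away from the robot, y to the end where the tape is to be hooked. Bystanders stand on the near plank; the front plank (x above 0) is free. A bicycle pump, 35 mm thick, top 270 mm above the origin, is clipped upright to the front edge at x 160, y -315 mm.
- shelf_end (a point): The top edge of the shelf's end away from the pump, on the centre line of the front plank; axes as the shelf. The end face is square and upright, 32 mm high, with free air beyond and below.
- line: The blue crayon line drawn across the front plank, 125 mm long, 3 mm wide, parallel to the shelf's end and 150 to 220 mm from it. Origin: its middle, on the plank's top; axes as the shelf.
- tape: The yellow and black tape measure on its rubber sole, 0.6 to 0.75 kg. Origin: middle of the sole; x points out of the mouth, z up. Case 86 mm long (x -43 to 43), 46 wide, 68 high over x -43 to 14; before that a nose 60 mm high carries the lock. At the start its nose and hook overhang the front edge. Set down on the plank, the sole holds the case against the spring unless it is knocked.
- tape_mouth (a point): The foot of the case's front face, level with the sole, 43 mm ahead of the tape's origin; same axes. The blade comes out here.
- blade: The stiff straight blade, 24 mm wide, 6 mm above the sole, with its steel hook (2 mm thick, 22 wide), sliding out along the tape's x by up to 250 mm. Origin: at the hook's inner face, mid blade; 46 mm ahead of the tape's origin when reeled in, as at the start. A spring pulls it in with 2.4 N, rising to 3 N at 200 mm; over 15 N on the hook bends it.
- hook_tip (a point): The lower edge of the hook's inner face, 11 mm under the blade and so 5 mm lower than the sole: with the sole on the plank the hook grips 5 mm of the end face.
- lock: The red thumb lock on the nose, 18 by 18 mm. Origin: middle of its top, 24 mm ahead of the tape's origin and 85 mm above the sole when open, as at the start (17 mm above the case top). It slides straight down, stiff with a steady 4 N, until its shoe bites on the reel and the force climbs at once. Pressed with 7 N or more it grips and stays; over 18 N harms it.
- reel: The spring reel inside the closed case, out of sight: a drum 40 mm across. Origin: middle of its axle. The lock's shoe brakes it, so that the blade neither comes out nor goes in; how far down the lock bites depends on the shoe's wear, cannot be seen and must be felt: 2 to 13 mm.
- can1: Closed steel can with a green band, 74 mm across, 92 mm high, 0.5 kg. Origin: middle of its base.
- can2: The same with a red band.
- can3: The same with a white band.
- mallet_head: Yellow hard silicone mallet head standing on end, 54 mm across, 80 mm high. Origin: middle of its base.
- bin: Grey plastic parts bin with a swing door towards the front, fixed, 110 mm deep, 120 mm wide, 100 mm high. Origin: middle of its base.
Mind the look-alikes: they are no part of the job. Leave any purple, turquoise or white look-alike of the tape alone.

How it is judged (in metres and radians):
On the way, in this order (a step that is already met when the one before it is completed fails the run):
1. the hook has caught the shelf's left end and the blade is being drawn out (y of blade in the frame of shelf_end between -0.003 and 0.004 m and z of hook_tip in the frame of shelf_end below -0.0015 m and x of blade in the frame of tape above 0.076 m), for 0.1 s.
2. the case is drawn back so that its mouth stands at the line (5 mm either way), the hook still on the end (y of blade in the frame of shelf_end between -0.003 and 0.004 m and y of tape_mouth in the frame of line between -0.005 and 0.005 m), for 0.2 s.
At the end, for the whole second after the job is handed in: The tape lies flat on the front plank, at rest, within 5 degrees of square to the end; its hook sits on the end face (within 3 mm, at least 2.5 mm deep), its mouth is within 5 mm of the line and its middle within 40 mm of the line's middle sideways; the lock grips the reel with over 2 N (y of blade in the frame of shelf_end between -0.003 and 0.003 m and z of hook_tip in the frame of shelf_end below -0.0025 m and y of tape_mouth in the frame of line between -0.005 and 0.005 m and x of tape in the frame of line between -0.04 and 0.04 m and angle between the x axis of tape and the y axis of shelf, either way round below 0.087 rad and angle between tape's own z axis and vertical below 0.035 rad and contact force between lock and reel above 2 N and linear speed of tape below 0.01 m/s); the robot touches nothing.
It fails at once if the hook is forced against the shelf with more than 15 N (contact force between blade and shelf above 15 N).
It fails at once if with the blade drawn out, the tape is borne on so hard that it presses on the shelf with more than 40 N (contact force between tape and shelf above 40 N and x of blade in the frame of tape above 0.056 m).
It fails at once if the thumb lock is leaned on with more than 18 N (contact force between lock and the fingers above 18 N).
It fails at once if a can or the mallet head is moved more than 15 mm (distance of any of can1, can2, can3, mallet_head from where it was at the start of the episode above 0.015 m).
It also fails if it takes over 72 s, if anything falls off the work surface, if the arm or the gripper's body presses on something with over 40 N, if the wrist force passes 120 N, or if a joint passes its speed limit or range.

## Working session

There is one attempt and no reset: what is moved stays moved. The work goes in short steps, Python scripts to look and compute and a shell command to move; the robot and the scene stay as the last step left them, time stands still between calls to the robot, and variables do not carry over. Pictures are saved under pics/ and viewed, about 8 in all and at most 12, crops included, and the job is handed in when it is done.

```bash
ls; mkdir -p pics; python3 - <<'E'
from rig import robot, imaging
import cv2
print(robot.get_obs())
for n in ["top","scene"]:
    s=imaging.snapshot(n); cv2.imwrite(f"pics/{n}0.png",s["frame"][:,:,::-1])
    print(n,s["fx"],s["cx"],s["cy"],s["cam_to_world"])
    for k in ["tape","blade","lock","line","shelf","mallet_head","can1","can2","can3","bin"]:
        print(k,[(round(d["p"],2),[round(v) for v in d["xyz"]]) for d in imaging.find_in(s,k)][:4])
E
```

```text
pics
{'time_s': 0.0, 'q': array([ 1.33159560e+00,  3.53625920e-01,  1.63411313e+00, -2.57551289e-05,
        1.15520602e+00, -2.38219893e-03]), 'dq': array([ 0.00269327, -0.00077129,  0.00106786, -0.00088059, -0.00111014,
       -0.00088501]), 'joint_efforts': array([-5.41038153e-04, -5.93816113e+01, -3.34222841e+01,  6.96690730e-02,
        2.29632331e-02, -8.78142009e-05]), 'tcp_pos': array([146.51401351, 607.08338014, 213.88656741]), 'tool_rot': array([-6.97899230e-05,  1.18127560e-01,  9.92998198e-01, -6.72702695e-04]), 'contact_force': array([-0.0753336 ,  0.55642393,  0.47548027]), 'wrist_torque': array([ 0.00626099,  0.00784244, -0.01765776]), 'opening': 91.87835005091257}
top 456.57749340990097 318.4726167519543 247.2933009383263 [[ 8.57091003e-03  9.91841553e-01 -1.27188334e-01  4.93856964e+02]
 [-9.99664733e-01  5.39096318e-03 -2.53250836e-02 -3.96923442e+00]
 [-2.44328026e-02  1.27362751e-01  9.91555227e-01  1.02660551e+03]
 [ 0.00000000e+00  0.00000000e+00  0.00000000e+00  1.00000000e+00]]
tape [(0.85, [830, -131, 64]), (0.68, [543, -127, 162]), (0.6, [684, -170, 66]), (0
[... 730 characters left out ...]
 [-8.00242053e-04  7.01798175e-01  7.12375380e-01  9.09006341e+02]
 [ 0.00000000e+00  0.00000000e+00  0.00000000e+00  1.00000000e+00]]
tape [(0.91, [713, -46, 61]), (0.87, [571, -143, 146]), (0.76, [711, -189, 68]), (0.62, [850, -144, 60])]
blade []
lock [(0.68, [858, -119, 86]), (0.48, [680, -165, 86]), (0.43, [580, -135, 174])]
line [(0.69, [430, -204, 194])]
shelf [(0.88, [531, -117, 94])]
mallet_head [(0.7, [453, 238, 153])]
can1 [(0.9, [411, 18, 165]), (0.85, [430, 100, 165]), (0.59, [411, -75, 168])]
can2 [(0.9, [411, 18, 165]), (0.85, [430, 100, 165]), (0.59, [411, -75, 168])]
can3 [(0.9, [411, 18, 165]), (0.85, [430, 100, 165]), (0.59, [411, -75, 168])]
bin [(0.86, [432, -204, 194])]
```

View pics/top0.png

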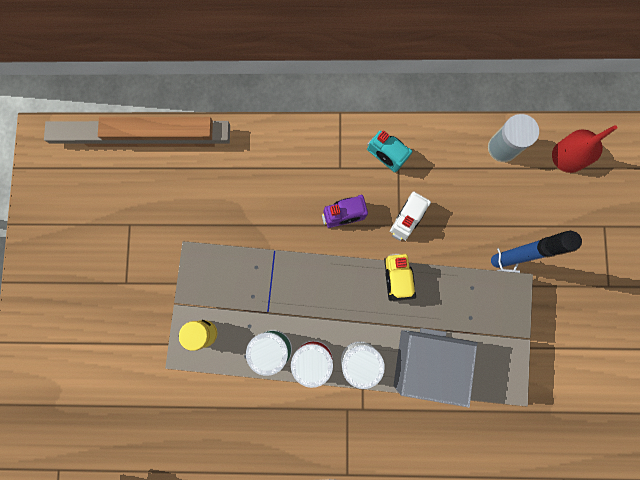

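View pics/scene0.png

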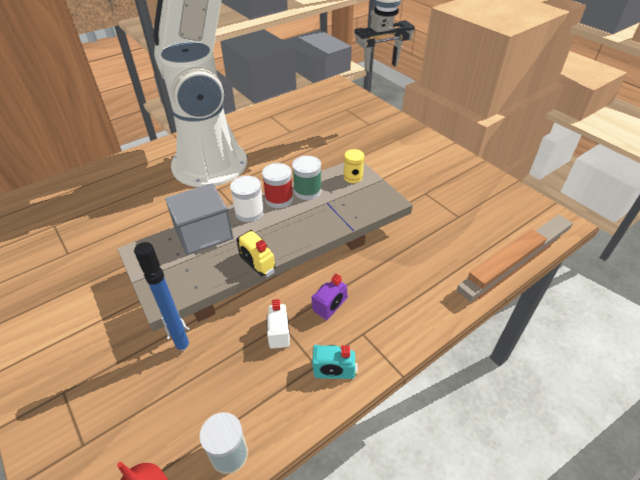

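The top view shows four tape-shaped things: yellow (400,277), white (411,216), purple (345,211) and turquoise (389,150). The yellow one lies on the shelf with its nose over the front edge, so it is the one meant. The pump is at the right end (535,250), so the hook goes on the left end (175,300). The blue line runs through (271,280).

```bash
cat > h.py <<'E'
import numpy as np, cv2
from scipy.optimize import least_squares
def proj(s,P,T=None):
    T=np.array(s["cam_to_world"]) if T is None else T
    p=(np.atleast_2d(P)-T[:3,3])@T[:3,:3]
    return np.c_[s["cx"]+s["fx"]*p[:,0]/-p[:,2], s["cy"]+s["fy"]*(-p[:,1])/-p[:,2]]
def onplane(s,uv,z,T=None):
    T=np.array(s["cam_to_world"]) if T is None else T
    uv=np.atleast_2d(uv).astype(float)
    d=np.c_[(uv[:,0]-s["cx"])/s["fx"],-(uv[:,1]-s["cy"])/s["fy"],-np.ones(len(uv))]@T[:3,:3].T
    o=T[:3,3]; return o+d*((z-o[2])/d[:,2])[:,None]
E
python3 - <<'E'
from h import *; from rig import imaging
t=imaging.snapshot("top"); c=imaging.snapshot("scene"); print(t.keys())
loc=np.array([[130,360,0],[130,-360,0],[-130,360,0],[-130,-360,0]])
def W(p,l): 
    a=p[3]; R=np.array([[np.cos(a),-np.sin(a),0],[np.sin(a),np.cos(a),0],[0,0,1]]); return l@R.T+p[:3]
ut=np.array([[182,241],[532,272],[167,369],[527,405]]); uc=np.array([[411,208],[152,320],[367,168],[122,247]])
f=lambda p: np.r_[(proj(t,W(p,loc))-ut).ravel(),(proj(c,W(p,loc))-uc).ravel()]
r=least_squares(f,[530,-40,95,0],loss="soft_l1",x_scale=[100,100,100,.1]); p=r.x; print(p,r.fun.round(1))
z=p[2]
L=onplane(t,[[274,251],[268,312]],z); a=p[3]; R=np.array([[np.cos(a),-np.sin(a)],[np.sin(a),np.cos(a)]])
print("line",L.round(),"in shelf",((L[:,:2]-p[:2])@R).round(1))
for s,n,cr in((t,"t",(slice(225,320),slice(370,440))),(c,"c",(slice(215,290),slice(225,290)))):
    cv2.imwrite(f"pics/crop{n}.png",cv2.resize(s["frame"][cr][:,:,::-1],None,fx=5,fy=5,interpolation=cv2.INTER_CUBIC))
a=cv2.imread("pics/cropt.png");b=cv2.imread("pics/cropc.png");H=max(len(a),len(b))
cv2.imwrite("pics/crop.png",np.hstack([cv2.copyMakeBorder(i,0,H-len(i),0,4,0) for i in(a,b)]))
E
```

```text
dict_keys(['frame', 'fx', 'fy', 'cx', 'cy', 'cam_to_world', 'shot'])
[ 4.65205077e+02 -4.27639397e+01  8.93249350e+01 -8.62673859e-02] [  0.3   0.   -1.    1.   -1.7  -1.   -0.8  -0.1   2.   -2.1  -1.8   5.9
  -9.4 -10.   -4.3   3. ]
line [[606. 112.  89.]
 [481. 122.  89.]] in shelf [[126.8 166.4]
 [  1.1 165.2]]
```

View pics/crop.png

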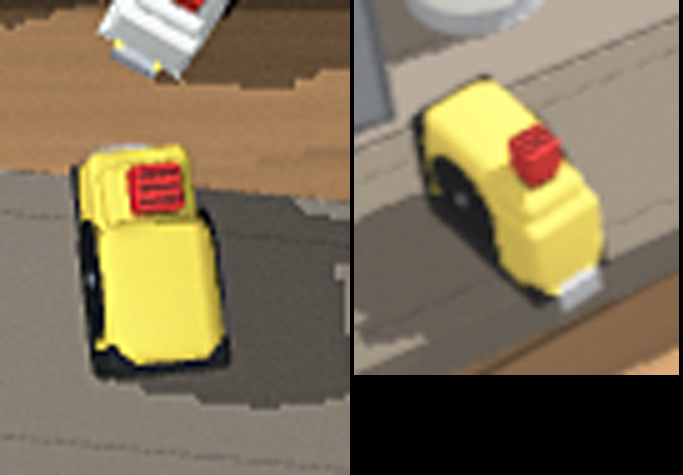

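The crops confirm it: yellow and black case, red lock towards the front edge, steel hook hanging over the edge.

```bash
cat >> h.py <<'E'
def rotw(q):
    from scipy.spatial.transform import Rotation as Ro
    return Ro.from_quat(np.r_[q[1:],q[0]]).as_matrix()
def go(o,xyz,yaw_y):
    "tool-frame fractions to TCP xyz with tool y at world yaw_y deg (tool down); shift in the axes as they now stand"
    R=rotw(o["tool_rot"]); cur=np.degrees(np.arctan2(R[1,1],R[0,1]))
    t=-((yaw_y-cur+180)%360-180)
    d=R.T@(np.array(xyz)-o["tcp_pos"])
    print("yaw now",cur.round(2),"turn deg",t.round(2),"shift mm",d.round(1),"frac",(d/500).round(4),"turnfrac",(t/90).round(4),"tilt z",R[:,2].round(4))
E
python3 - <<'E'
from h import *; from rig import imaging,robot
t=imaging.snapshot("top"); c=imaging.snapshot("scene")
loc=np.array([[130,360,0],[130,-360,0],[-130,360,0],[-130,-360,0]])
def W(p,l): 
    a=p[3]; R=np.array([[np.cos(a),-np.sin(a),0],[np.sin(a),np.cos(a),0],[0,0,1]]); return l@R.T+p[:3]
ut=np.array([[182,241],[532,272],[167,369],[527,405]]); uc=np.array([[411,208],[152,320],[122,247]])
f=lambda p: np.r_[(proj(t,W(p,loc))-ut).ravel(),(proj(c,W(p,loc[[0,1,3]]))-uc).ravel()]
r=least_squares(f,[530,-40,95,0],loss="soft_l1",x_scale=[100,100,100,.1]); p=r.x; print(p,r.fun.round(1))
z=p[2]
# tape: lock mid, case top rear edge ends, sole rear corners, in top; lock, hook foot in scene
T=np.array([[24,0,85],[-43,23,0],[-43,-23,0],[43,18,60],[43,-18,60]])
u=np.array([[156,188],[95,377],[230,367],[88,150],[184,147]])/5+[370,225]
C=np.array([[24,0,85],[43,0,60]]); v=np.array([[536-354,145],[575-354,215]])/5+[225,215]
g=lambda p: np.r_[(proj(t,W(p,T))-u).ravel(),(proj(c,W(p,C))-v).ravel()]
r=least_squares(g,[545,-130,z,0],loss="soft_l1",x_scale=[100,100,100,.1]); q=r.x; print("tape",q,np.degrees(q[3]),r.fun.round(1))
print("grasp",W(q,np.array([[-14,0,45]])))
go(robot.get_obs(),[q[0],q[1],300],90+np.degrees(q[3]))
w=imaging.snapshot("wrist"); print(w["mount"],w["fx"])
E
```

```text
[ 4.64886312e+02 -4.28471809e+01  9.14351535e+01 -8.47536542e-02] [-0.1  0.3 -0.5  0.8 -2.  -0.4 -0.2  0.   1.9 -2.9 -2.   5.4 -4.7  2.6]
tape [ 5.51572366e+02 -1.40502093e+02  8.79840768e+01  1.62444082e-01] 9.30736031846623 [-0.3  0.   0.1  0.3 -4.5 -1.2  0.4  0.6 -0.4 -1.7 -0.8  0.9 -1.9 -1.2]
grasp [[ 537.75667683 -142.76632171  132.98407676]]
yaw now 76.43 turn deg -22.88 shift mm [-569.2 -632.2  -85.4] frac [-1.1383 -1.2643 -0.1708] turnfrac -0.2542 tilt z [-0. -0. -1.]
[[ 1.80587663e-04  9.67449610e-01  2.53063666e-01  7.06637943e+01]
 [ 9.99999352e-01  1.09652524e-04 -1.13280125e-03 -2.12165753e-02]
 [-1.12367720e-03  2.53063707e-01 -9.67448964e-01 -1.70407845e+02]
 [ 0.00000000e+00  0.00000000e+00  0.00000000e+00  1.00000000e+00]] 409.2886811616459
```

```bash
python3 -m creep '[[-0.054,-0.06,-0.008,0],[-0.054,-0.06,-0.008,0],[-0.054,-0.06,-0.008,0],[-0.054,-0.06,-0.008,0],[-0.054,-0.06,-0.008,0],[-0.054,-0.06,-0.008,0],[-0.054,-0.06,-0.008,0],[-0.054,-0.06,-0.008,0],[-0.054,-0.06,-0.008,0],[-0.054,-0.06,-0.008,0],[-0.054,-0.06,-0.008,0],[-0.054,-0.06,-0.008,0],[-0.054,-0.06,-0.008,0],[-0.054,-0.06,-0.008,0],[-0.054,-0.06,-0.008,0],[-0.054,-0.06,-0.008,0],[-0.054,-0.06,-0.008,0],[-0.054,-0.06,-0.008,0],[-0.054,-0.06,-0.008,0],[-0.054,-0.06,-0.008,0]]' -1 40
python3 -m creep '[[0,0,0,0.078],[0,0,0,0.078],[0,0,0,0.078],[0,0,0,0.078],[0,0,0,0.078],[0,0,0,0.078],[0,0,0,0.078],[0,0,0,0.078],[0,0,0,0.078],[0,0,0,0.078],[0,0,0,0.078],[0,0,0,0.078],[0,0,0,0.078],[0,0,0,0.078],[0,0,0,0.078],[0,0,0,0.078],[0,0,0,0.078],[0,0,0,0.078],[0,0,0,0.078],[0,0,0,0.078]]'
python3 - <<'E'
from h import *; from rig import robot
o=robot.get_obs(); print(o["q"]); go(o,[538,-143,300],-80.7)
E
```

```text
time_s: 3.02
tcp_pos: [531.4, -104.5, 295.0]
tool_rot: [0.0, 0.118, 0.993, 0.0]
contact_force: [0.1, 1.2, 0.3]
opening: 91.7
time_s: 4.68
tcp_pos: [530.8, -102.3, 294.6]
tool_rot: [0.0, 0.975, 0.222, 0.0]
contact_force: [0.3, 0.8, 0.4]
opening: 91.6
[-1.93237300e-01  1.50914236e-01  1.71907385e+00 -2.09857747e-05
  1.27146342e+00  9.29212148e-01]
yaw now -64.31 turn deg 16.39 shift mm [-11.1  39.8  -5.3] frac [-0.0222  0.0795 -0.0107] turnfrac 0.1821 tilt z [ 1.e-04 -0.e+00 -1.e+00]
```

```bash
python3 -m creep '[[-0.011,0.04,-0.005,0],[-0.011,0.04,-0.006,0],[0,0,0,0.061],[0,0,0,0.061],[0,0,0,0.06],[0,0,0,0]]'
python3 - <<'E'
from h import *; from rig import robot,imaging
o=robot.get_obs(); R=rotw(o["tool_rot"]); w=imaging.snapshot("wrist")
X=np.eye(4);X[:3,:3]=R;X[:3,3]=o["tcp_pos"];T=X@w["mount"]; np.save("T1.npy",T); print({k:w[k] for k in("fx","fy","cx","cy")}, o["tcp_pos"])
for k in("tape","lock","blade"): print(k,[(round(d["p"],2),np.round(d["xyz"])) for d in imaging.find_in(w,k)][:3])
f=w["frame"][:,:,::-1].copy(); 
q=np.array([551.6,-140.5,88]);a=np.radians(9.3)
B=np.array([[x,y,zz] for x in(-43,43) for y in(-23,23) for zz in(0,60 if x>0 else 68)]+[[24,0,85],[46,0,6]],float)
M=np.array([[np.cos(a),-np.sin(a),0],[np.sin(a),np.cos(a),0],[0,0,1]])
for u in proj(w,B@M.T+q,T): cv2.circle(f,tuple(int(v) for v in u.round()),3,(255,0,255),-1)
cv2.imwrite("pics/w1.png",f)
E
```

```text
time_s: 5.18
tcp_pos: [538.4, -143.3, 300.1]
tool_rot: [-0.0, 0.997, 0.082, 0.0]
contact_force: [-0.3, 0.4, 0.5]
opening: 91.7
{'fx': 409.2886811616459, 'fy': 409.2886811616459, 'cx': 323.7696262173277, 'cy': 239.96185359939892} [ 538.43595797 -143.28897872  300.09903786]
tape [(0.98, array([ 551., -140.,  161.])), (0.97, array([687., -40.,  63.]))]
lock [(0.96, array([ 578., -136.,  180.])), (0.84, array([ 670., -169.,   83.])), (0.8, array([690., -17.,  87.]))]
blade [(0.6, array([ 650., -154.,   12.])), (0.46, array([ 597., -133.,  100.]))]
```

View pics/w1.png

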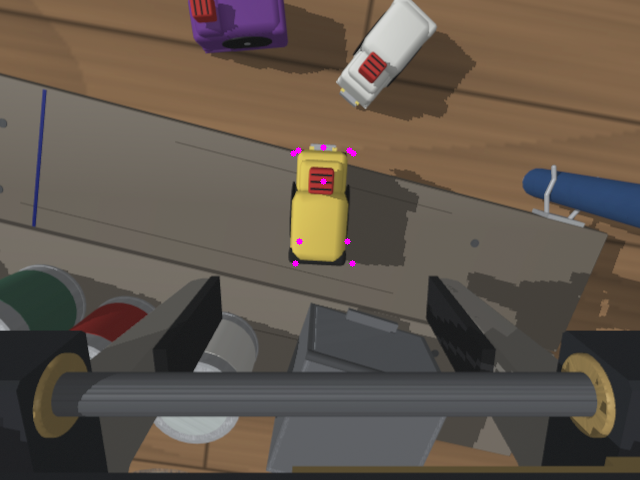

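The overlay fits at the nose. The rear of the case, seen at (291–346,263), lies about 5 px left of my model, so the tape's yaw is nearer 6.7° and its origin about (551,-137.5). I'll correct for that and go down.

```bash
python3 - <<'E'
from h import *; from rig import robot
go(robot.get_obs(),[541.3,-138.7,116],-83.3)
E
```

```text
yaw now -80.18 turn deg 3.12 shift mm [  3.6  -3.8 184.1] frac [ 0.0072 -0.0076  0.3682] turnfrac 0.0346 tilt z [-0.  0. -1.]
```

```bash
python3 -m creep '[[0.007,-0.0076,0.04,0],[0,0,0.06,0.035],[0,0,0.06,0],[0,0,0.06,0],[0,0,0.06,0],[0,0,0.05,0],[0,0,0.038,0],[0,0,0,0],[0,0,0,0]]' && python3 -m creep '[[0,0,0,0],[0,0,0,0],[0,0,0,0],[0,0,0,0],[0,0,0,0],[0,0,0,0],[0,0,0,0],[0,0,0,0],[0,0,0,0],[0,0,0,0]]' 1 40
```

```text
time_s: 6.13
tcp_pos: [540.8, -138.6, 115.6]
tool_rot: [-0.0, 0.998, 0.057, -0.001]
contact_force: [1.0, 0.4, 1.4]
opening: 92.0
time_s: 6.97
tcp_pos: [541.3, -138.8, 116.2]
tool_rot: [0.0, 0.998, 0.057, 0.0]
contact_force: [-0.6, 0.3, 2.7]
opening: 43.9
```

```bash
python3 -m creep '[[0,0,-0.02,0],[0,0,-0.03,0],[0,0,-0.04,0],[0,0,-0.03,0],[0,0,0,0],[0,0,0,0]]' && python3 -m creep '[[0,0,0,-0.06],[0,0,0,-0.06],[0,0,0,-0.06],[0,0,0,-0.06],[0,0,0,-0.06],[0,0,0,-0.06],[0,0,0,-0.06],[0,0,0,-0.06],[0,0,0,-0.06],[0,0,0,-0.06],[0,0,0,-0.06],[0,0,0,-0.06],[0,0,0,-0.06],[0,0,0,-0.06],[0,0,0,-0.034],[0,0,0,0]]'
python3 - <<'E'
from h import *; from rig import robot,imaging
o=robot.get_obs(); print(o["q"],o["contact_force"]); go(o,[557.1,274.5,176],-4.9)
E
```

```text
time_s: 7.47
tcp_pos: [541.2, -138.8, 176.3]
tool_rot: [0.0, 0.998, 0.057, 0.0]
contact_force: [-0.7, 0.3, -6.6]
opening: 43.8
time_s: 8.8
tcp_pos: [540.0, -138.5, 174.3]
tool_rot: [-0.001, 0.735, 0.678, -0.001]
contact_force: [-1.1, 0.3, -6.7]
opening: 43.8
[-2.53723372e-01  2.93753803e-01  1.81630906e+00 -5.80608547e-05
  1.03456976e+00 -1.71739180e-01] [-1.09751464  0.30902731 -6.68685863]
yaw now -4.7 turn deg 0.2 shift mm [413.  -16.8  -1.4] frac [ 0.826  -0.0336 -0.0028] turnfrac 0.0023 tilt z [-3.e-03  7.e-04 -1.e+00]
```

Lifted; the load of 6.6–7 N matches the tape. I'll carry it to the left end and look with the wrist camera.

```bash
python3 -m creep '[[0.03,-0.0017,0,0],[0.05,-0.0023,0,0],[0.06,-0.0023,0,0],[0.06,-0.0023,0,0],[0.06,-0.0023,0,0],[0.06,-0.0023,0,0],[0.06,-0.0023,0,0],[0.06,-0.0023,0,0],[0.06,-0.0023,0,0],[0.06,-0.0023,0,0],[0.06,-0.0023,0,0],[0.06,-0.0023,0,0],[0.06,-0.0023,0,0],[0.05,-0.0023,0,0],[0.036,-0.0023,0,0],[0,0,0,0],[0,0,0,0],[0,0,0,0]]'
python3 - <<'E'
from h import *; from rig import robot,imaging
o=robot.get_obs(); print(o["q"],o["contact_force"]); go(o,[557.1,274.5,176],-4.9)
R=rotw(o["tool_rot"]); w=imaging.snapshot("wrist")
X=np.eye(4);X[:3,:3]=R;X[:3,3]=o["tcp_pos"];T=X@w["mount"]; np.save("T2.npy",T)
for k in("tape","lock","blade"): print(k,[(round(d["p"],2),np.round(d["xyz"])) for d in imaging.find_in(w,k)][:3])
cv2.imwrite("pics/w2.png",w["frame"][:,:,::-1])
E
```

```text
time_s: 10.3
tcp_pos: [558.5, 273.4, 175.0]
tool_rot: [-0.0, 0.737, 0.676, -0.001]
contact_force: [-0.4, 0.3, -7.3]
opening: 43.7
[ 4.53034827e-01  3.87869679e-01  1.67606743e+00 -4.76436650e-04
  1.07987239e+00  5.38407312e-01] [-0.35445443  0.34369549 -7.30438654]
yaw now -4.88 turn deg 0.02 shift mm [ 1.  -1.5 -1. ] frac [ 0.002  -0.0029 -0.0021] turnfrac 0.0002 tilt z [-0.0018 -0.0013 -1.    ]
tape [(0.96, array([561., 297., 218.]))]
lock [(0.84, array([566., 307., 236.]))]
blade [(0.87, array([565., 329., 162.])), (0.63, array([564., 309., 238.]))]
```

View pics/w2.png

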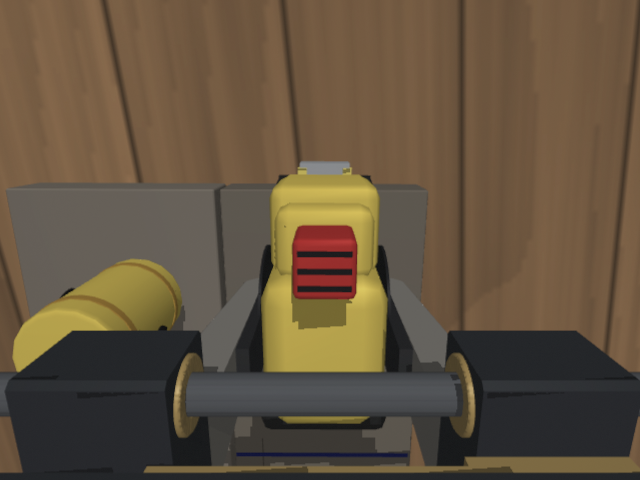

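The view shows the shelf's end edge along row ~186, from u 12 to 426 with the plank gap at 222. The tape is centred at u≈325 over the front plank (mid 324) and square to the end. The hook is at (325,168), already beyond the edge.

```bash
python3 - <<'E'
from h import *; from rig import robot,imaging
T=np.load("T2.npy"); s=dict(fx=409.289,fy=409.289,cx=323.77,cy=239.96)
f=imaging.snapshot("wrist")["frame"]; g=cv2.cvtColor(f,cv2.COLOR_RGB2GRAY).astype(float)
for u in (60,150,245,260,395,415): 
    d=np.abs(np.diff(g[165:205,u-3:u+4].mean(1))); i=np.argsort(d)[-3:]; print(u,i+165.5,d[i].round(0), end=" | ")
for v in (200,220): d=np.abs(np.diff(g[v-4:v+5,400:450].mean(0))); print("col",v,d.argmax()+400.5,d.max())
for v in (200,220): d=np.abs(np.diff(g[v-4:v+5,5:40].mean(0))); print("col",v,d.argmax()+5.5,d.max())
R=T[:3,:3]
for z in (86,89,92,95,98):
    A=onplane(s,[[12,186],[426,186]],z,T); print(z,np.linalg.norm(A[1]-A[0]).round(1),A.round(1).tolist())
# hook & lock position with tape pose hypothesised rel. TCP
o=robot.get_obs(); Rt=rotw(o["tool_rot"])
for x0 in (8,10,12,14):
  for h in (23,25,27):
    P=np.array([[46+2+x0,0,h-6-1],[24+x0,9,h-85],[24+x0,-9,h-85],[24+9+x0,0,h-85],[24-9+x0,0,h-85],[-43+x0,0,h-66]])@Rt.T+o["tcp_pos"]
    print(x0,h,proj(s,P,T).round(0).tolist())
E
```

```text
60 [188.5 182.5 187.5] [ 7.  9. 11.] | 150 [190.5 187.5 188.5] [4. 6. 8.] | 245 [183.5 182.5 188.5] [ 6.  8. 10.] | 260 [183.5 182.5 188.5] [ 6.  6. 10.] | 395 [189.5 188.5 183.5] [7. 9. 9.] | 415 [183.5 189.5 188.5] [7. 7. 8.] | col 200 425.5 8.8888888888889
col 220 424.5 6.333333333333329
col 200 6.5 5.0
col 220 9.5 4.7777777777777715
86 262.1 [[365.3, 328.5, 86.0], [626.4, 306.2, 86.0]]
89 259.0 [[367.6, 328.7, 89.0], [625.7, 306.7, 89.0]]
92 256.0 [[369.9, 328.8, 92.0], [625.0, 307.1, 92.0]]
95 253.0 [[372.2, 329.0, 95.0], [624.2, 307.6, 95.0]]
98 249.9 [[374.5, 329.2, 98.0], [623.5, 308.0, 98.0]]
8 23 [[325.0, 168.0], [358.0, 278.0], [294.0, 278.0], [326.0, 247.0], [326.0, 308.0], [325.0, 434.0]]
8 25 [[325.0, 167.0], [358.0, 276.0], [294.0, 275.0], [326.0, 245.0], [326.0, 305.0], [325.0, 430.0]]
8 27 [[325.0, 167.0], [357.0, 273.0], [295.0, 273.0], [326.0, 243.0], [326.0, 302.0], [325.0, 426.0]]
10 23 [[325.0, 163.0], [359.0, 271.0], [293.0, 271.0], [326.0, 240.0], [326.0, 301.0], [325.0, 429.0]]
10 25 [[325.0, 163.0], [358.0, 269.0], [294.0, 269.0], [326.0, 238.0], [326.0, 299.0], [325.0, 426.0]]
10 27 [[325.0, 162.0], [357.0, 267.0], [294.0, 267.0], [326.0, 236.0], [326.0, 296.0], [325.0, 422.0]]
12 23 [[325.0, 158.0], [359.0, 264.0], [293.0, 264.0], [326.0, 232.0], [326.0, 295.0], [325.0, 425.0]]
12 25 [[325.0, 158.0], [358.0, 262.0], [294.0, 262.0], [326.0, 231.0], [326.0, 292.0], [325.0, 421.0]]
12 27 [[325.0, 158.0], [358.0, 260.0], [294.0, 260.0], [326.0, 229.0], [326.0, 289.0], [325.0, 417.0]]
14 23 [[325.0, 154.0], [359.0, 257.0], [293.0, 257.0], [326.0, 225.0], [326.0, 288.0], [325.0, 420.0]]
14 25 [[325.0, 154.0], [358.0, 255.0], [294.0, 255.0], [326.0, 224.0], [326.0, 285.0], [325.0, 416.0]]
14 27 [[325.0, 153.0], [358.0, 253.0], [294.0, 253.0], [326.0, 222.0], [326.0, 283.0], [325.0, 413.0]]
```

```bash
python3 -m creep '[[0,0,0.03,0],[0,0,0.04,0],[0,0,0.03,0],[0,0,0.012,0],[0,0,0,0],[0,0,0,0]]' && python3 -m creep '[[0,0,0.002,0],[0,0,0,0],[0,0,0,0]]'
```

```text
time_s: 11.05
tcp_pos: [559.5, 274.0, 120.4]
tool_rot: [0.0, 0.736, 0.676, 0.0]
contact_force: [-0.8, 0.6, -6.9]
opening: 44.1
time_s: 11.3
tcp_pos: [559.7, 274.4, 120.0]
tool_rot: [0.0, 0.736, 0.677, 0.001]
contact_force: [-0.3, -0.2, -6.1]
opening: 43.9
```

```bash
python3 -m creep '[[0,0,0.004,0],[0,0,0,0],[0,0,0,0]]' && python3 -m creep '[[0,0,0.002,0],[0,0,0,0],[0,0,0,0]]'
```

```text
time_s: 11.55
tcp_pos: [559.2, 274.2, 117.1]
tool_rot: [-0.0, 0.736, 0.677, -0.0]
contact_force: [-0.3, 0.5, -6.0]
opening: 43.7
time_s: 11.8
tcp_pos: [559.4, 274.3, 116.3]
tool_rot: [0.0, 0.736, 0.677, 0.0]
contact_force: [-0.4, -0.4, -4.5]
opening: 44.1
```

```bash
python3 -m creep '[[-0.008,0,0,0],[-0.008,0,0,0],[-0.008,0,0,0],[0,0,0,0]]' && python3 -m creep '[[-0.006,0,0,0],[-0.006,0,0,0],[-0.006,0,0,0],[-0.006,0,0,0],[-0.006,0,0,0],[-0.006,0,0,0],[0,0,0,0]]'; python3 - <<'E'
from h import *; from rig import robot,imaging
o=robot.get_obs()
R=rotw(o["tool_rot"]); w=imaging.snapshot("wrist")
X=np.eye(4);X[:3,:3]=R;X[:3,3]=o["tcp_pos"];T=X@w["mount"]; np.save("T3.npy",T)
cv2.imwrite("pics/w3.png",w["frame"][:,:,::-1])
E
```

```text
time_s: 12.13
tcp_pos: [558.3, 261.2, 116.3]
tool_rot: [0.0, 0.736, 0.677, -0.0]
contact_force: [-0.6, -0.9, -2.1]
opening: 44.2
time_s: 12.72
tcp_pos: [556.8, 243.9, 116.2]
tool_rot: [0.0, 0.736, 0.677, 0.0]
contact_force: [0.8, 1.6, -1.6]
opening: 43.8
```

View pics/w3.png

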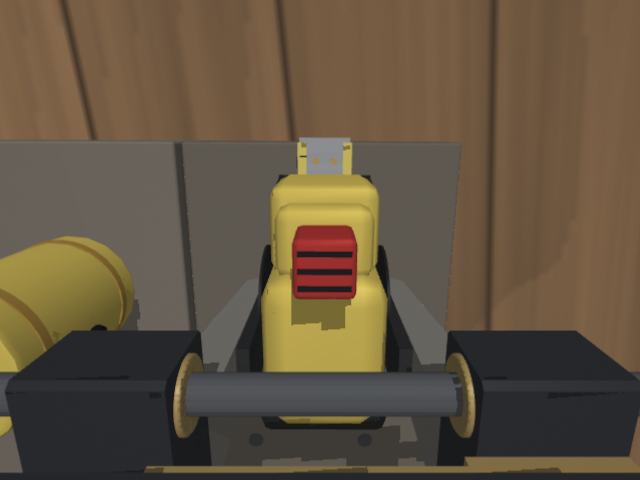

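The hook sits at the end edge (325,141) and about 17 mm of blade shows. Next I work out the line distance and the draw length.

```bash
python3 - <<'E'
from h import *; from rig import robot,imaging
s=dict(fx=409.289,fy=409.289,cx=323.77,cy=239.96)
T2=np.load("T2.npy");T3=np.load("T3.npy")
g2=cv2.imread("pics/w2.png").astype(int); b=(g2[:,:,0]-g2[:,:,2]); ys=np.argwhere(b[440:470,237:410]>30); print("line row",ys[:,0].mean()+440,len(ys))
g=cv2.imread("pics/w3.png",0).astype(float)
for u in (60,240,410): 
    d=np.abs(np.diff(g[130:160,u-6:u+7].mean(1))); i=np.argsort(d)[-3:]; print(u,i+130.5,d[i].round(0))
o=robot.get_obs(); R=rotw(o["tool_rot"]); ux=R[:,0]; tcp3=o["tcp_pos"]
for z in (86,89,92):
    E2=onplane(s,[[324,188.5]],z,T2)[0]; L2=onplane(s,[[324,ys[:,0].mean()+440]],z,T2)[0]
    E3=onplane(s,[[240,142.5]],z,T3)[0]
    print(z,"end",(E2@ux).round(1),"line",(L2@ux).round(1),"d",((E2-L2)@ux).round(1),"end3",(E3@ux).round(1),"tcp3",(tcp3@ux).round(1))
top=imaging.snapshot("top")
f=top["frame"].astype(int); m=(f[:,:,2]-f[:,:,0]>40)&(np.arange(640)[None]>250)&(np.arange(640)[None]<290); m[:235]=0;m[325:]=0
p=np.argwhere(m); print("blue px",len(p),p.min(0),p.max(0))
vx,vy,x0,y0=cv2.fitLine(p[:,::-1].astype(np.float32),cv2.DIST_L2,0,.01,.01).ravel(); print(x0,y0,vx,vy)
for z in(86,89,92):
    A=onplane(top,[[x0,y0]],z)[0]; E=onplane(top,[[182,241],[167,369]],z); n=np.array([ux[0],ux[1],0]); print(z,"line",A.round(1),(A@n).round(1),"end",(E@n).round(1))
E
```

```text
line row 454.25217391304346 460
60 [141.5 139.5 140.5] [6. 7. 9.]
240 [142.5 139.5 141.5] [5. 5. 9.]
410 [141.5 142.5 140.5] [4. 8. 9.]
86 end 356.5 line 154.9 d 201.6 end3 356.6 tcp3 290.1
89 end 356.9 line 157.6 d 199.3 end3 356.7 tcp3 290.1
92 end 357.3 line 160.3 d 197.0 end3 356.8 tcp3 290.1
blue px 81 [251 267] [311 274]
270.79013 281.39505 0.11043503 -0.9938834
86 line [543.  117.9  86. ] 163.3 end [358.2 354.3]
89 line [542.9 117.5  89. ] 162.9 end [357.2 353.3]
92 line [542.7 117.1  92. ] 162.5 end [356.2 352.3]
```

```bash
python3 -m creep '[[-0.01,0,-0.001,0],[-0.02,0,0,0],[-0.02,0,0,0],[-0.02,0,0,0],[-0.02,0,0,0],[-0.02,0,0,0],[-0.02,0,0,0],[-0.02,0,0,0],[0,0,0,0]]' && python3 -m creep '[[-0.01,0,0,0],[-0.02,0,0,0],[-0.02,0,0,0],[-0.02,0,0,0],[-0.02,0,0,0],[-0.02,0,0,0],[-0.02,0,0,0],[-0.02,0,0,0],[-0.02,0,0,0],[-0.01,0,0,0],[0,0,0,0],[0,0,0,0]]'; cat > look.py <<'E'
import sys
from h import *; from rig import robot,imaging
s=dict(fx=409.289,fy=409.289,cx=323.77,cy=239.96)
o=robot.get_obs(); R=rotw(o["tool_rot"]); w=imaging.snapshot("wrist")
X=np.eye(4);X[:3,:3]=R;X[:3,3]=o["tcp_pos"];T=X@w["mount"]
cv2.imwrite(f"pics/{sys.argv[1]}.png",w["frame"][:,:,::-1])
f=w["frame"].astype(int); b=f[:,:,2]-f[:,:,0]; 
for lo,hi in((150,250),(390,460)):
    p=np.argwhere(b[130:440,lo:hi]>30)+[130,lo]
    if len(p)<5: print("no line");continue
    m=np.median(p,0); print(len(p),m,[(z,((onplane(s,[[m[1],m[0]]],z,T)[0]-o["tcp_pos"])@R[:,0]).round(1)) for z in(86,89,92)])
print(o["tcp_pos"].round(1),(o["tcp_pos"]@R[:,0]).round(1),o["contact_force"].round(1)); go(o,o["tcp_pos"],-4.9)
E
python3 look.py w4
```

```text
time_s: 13.57
tcp_pos: [549.8, 167.4, 116.4]
tool_rot: [-0.0, 0.737, 0.676, -0.001]
contact_force: [-0.6, 2.6, -7.3]
opening: 44.0
time_s: 14.57
tcp_pos: [542.5, 79.5, 116.5]
tool_rot: [-0.0, 0.736, 0.676, -0.0]
contact_force: [-1.0, 4.0, -6.9]
opening: 43.7
350 [204. 217.] [(86, np.float64(36.9)), (89, np.float64(37.4)), (92, np.float64(37.9))]
356 [205. 419.] [(86, np.float64(36.4)), (89, np.float64(36.9)), (92, np.float64(37.5))]
[542.5  79.5 116.5] 125.3 [-1.   4.  -6.9]
yaw now -4.87 turn deg 0.03 shift mm [0. 0. 0.] frac [0. 0. 0.] turnfrac 0.0004 tilt z [-5.e-04  0.e+00 -1.e+00]
```

View pics/w4.png

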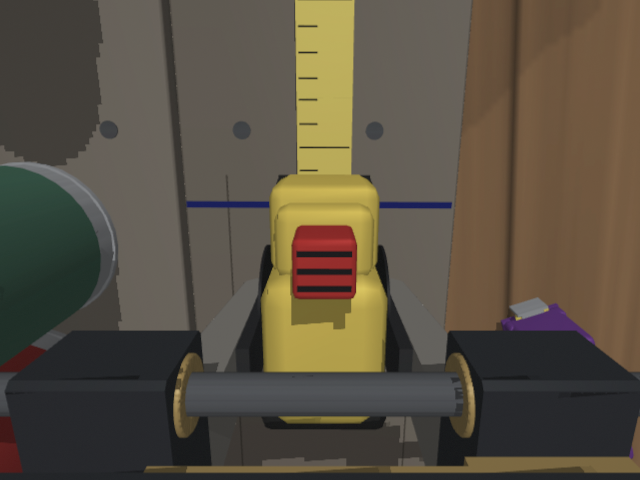

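The line shows at row 204.5, u 186–452, at +37 mm from the TCP. The mouth is at about +52, so 15 mm more to draw, then set the sole down.

```bash
python3 -m creep '[[-0.01,0,0,0],[-0.01,0,0,0],[-0.01,0,0,0],[0,0,0.001,0],[0,0,0.001,0],[0,0,0,0],[0,0,0,0]]'; python3 look.py w5; python3 - <<'E'
from h import *
f=cv2.imread("pics/w5.png"); cv2.imwrite("pics/w5c.png",cv2.resize(f[130:300,180:460],None,fx=2.8,fy=2.8,interpolation=cv2.INTER_CUBIC))
E
```

```text
time_s: 15.2
tcp_pos: [541.6, 64.3, 116.2]
tool_rot: [0.0, 0.736, 0.677, -0.0]
contact_force: [-4.0, -3.6, 3.8]
opening: 43.9
402 [171.5 216. ] [(86, np.float64(52.9)), (89, np.float64(53.2)), (92, np.float64(53.5))]
383 [172. 421.] [(86, np.float64(52.7)), (89, np.float64(53.0)), (92, np.float64(53.2))]
[541.6  64.3 116.2] 109.7 [-4.  -3.6  3.8]
yaw now -4.84 turn deg 0.06 shift mm [0. 0. 0.] frac [0. 0. 0.] turnfrac 0.0007 tilt z [ 2.e-04 -8.e-04 -1.e+00]
```

View pics/w5c.png

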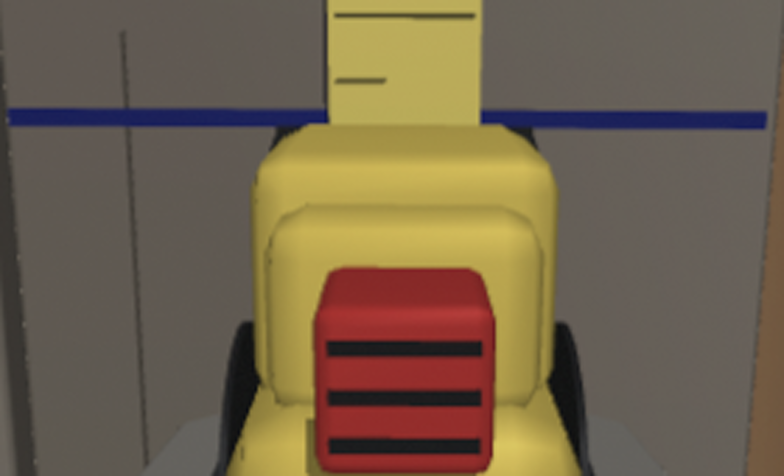

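The mouth's foot stands at the near edge of the line (crop row ~127, line 108–127), about 1–1.5 mm from its centre. I'll relax the press and release.

```bash
python3 -m creep '[[0,0,-0.001,0],[0,0,0,0]]' && python3 -m creep '[[0,0,0,0],[0,0,0,0],[0,0,0,0],[0,0,0,0],[0,0,0,0],[0,0,0,0]]' -0.5 && python3 look.py w6
```

```text
time_s: 15.42
tcp_pos: [541.7, 65.1, 116.3]
tool_rot: [0.0, 0.736, 0.677, 0.0]
contact_force: [-2.1, 1.2, -2.4]
opening: 43.7
time_s: 15.92
tcp_pos: [541.7, 64.9, 116.2]
tool_rot: [0.0, 0.736, 0.677, 0.0]
contact_force: [-0.0, 0.2, 0.1]
opening: 69.0
402 [172.5 216. ] [(86, np.float64(52.4)), (89, np.float64(52.7)), (92, np.float64(53.0))]
378 [173.5 421. ] [(86, np.float64(52.0)), (89, np.float64(52.2)), (92, np.float64(52.5))]
[541.7  64.9 116.2] 110.4 [-0.   0.2  0.1]
yaw now -4.84 turn deg 0.06 shift mm [0. 0. 0.] frac [0. 0. 0.] turnfrac 0.0006 tilt z [ 4.e-04  0.e+00 -1.e+00]
```

```bash
python3 -m creep '[[0,0,-0.02,0],[0,0,-0.04,0],[0,0,-0.05,0],[0,0,-0.06,0],[0,0,-0.04,0],[0,0,0,0],[0,0,0,0]]' && python3 look.py w7 && python3 - <<'E'
from h import *; from rig import imaging,robot
w=imaging.snapshot("wrist"); s=dict(fx=409.289,fy=409.289,cx=323.77,cy=239.96)
o=robot.get_obs(); R=rotw(o["tool_rot"]); X=np.eye(4);X[:3,:3]=R;X[:3,3]=o["tcp_pos"];T=X@w["mount"]
f=w["frame"].astype(int); m=((f[:,:,0]>110)&(f[:,:,1]<70)&(f[:,:,2]<70)).astype(np.uint8)
n,_,st,_=cv2.connectedComponentsWithStats(m); print([tuple(x) for x in st[1:] if x[4]>60])
for k in("lock","tape","blade"): print(k,[(round(d["p"],2),np.round(d["xyz"]),np.round((np.array(d["xyz"])-o["tcp_pos"])@R,1)) for d in imaging.find_in(w,k)][:2])
E
```

```text
time_s: 16.55
tcp_pos: [542.3, 65.0, 222.7]
tool_rot: [0.001, 0.736, 0.677, 0.001]
contact_force: [0.1, -0.3, -0.3]
opening: 69.1
75 [159. 240.] [(86, np.float64(52.7)), (89, np.float64(52.8)), (92, np.float64(53.0))]
48 [160.  397.5] [(86, np.float64(51.9)), (89, np.float64(52.1)), (92, np.float64(52.3))]
[542.3  65.  222.7] 110.6 [ 0.1 -0.3 -0.3]
yaw now -4.84 turn deg 0.06 shift mm [0. 0. 0.] frac [0. 0. 0.] turnfrac 0.0007 tilt z [ 3.e-03  3.e-04 -1.e+00]
[(np.int32(308), np.int32(185), np.int32(33), np.int32(36), np.int32(907)), (np.int32(502), np.int32(287), np.int32(32), np.int32(32), np.int32(514))]
lock [(0.95, array([693., -10.,  86.]), array([-61.9, 158.2, 134. ])), (0.93, array([547., 102., 178.]), array([37.2,  2.8, 42.1]))]
tape [(0.94, array([546., 100., 157.]), array([35.2,  1.7, 63.1])), (0.68, array([ 651., -163.,   44.]), array([-218.1,  129.4,  176.8]))]
blade [(0.59, array([690.,  14.,  13.]), array([-38.2, 153.3, 207.2]))]
```

View pics/w7.png

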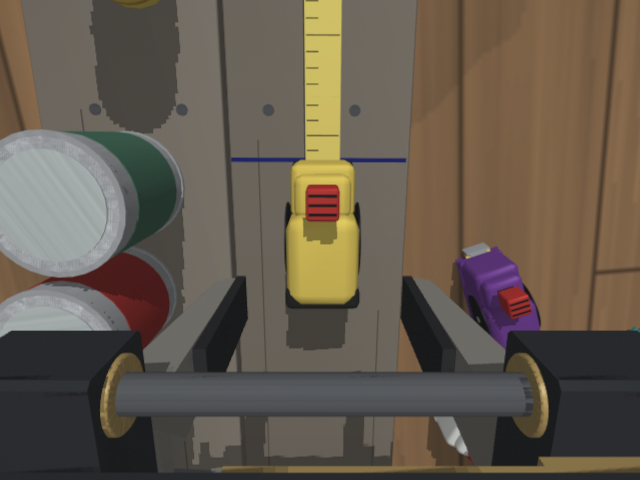

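The tape stayed put: mouth at the line (row 160), can bands undisturbed, lock top at (324,206), which is 32.5 mm ahead of the TCP. I'll shut the fingers and go over the lock.

```bash
python3 -m creep '[[0.03,0,0,0],[0.035,0,0,0],[0,0,0,0],[0,0,0,0],[0,0,0,0],[0,0,0,0],[0,0,0,0],[0,0,0,0]]' 1 20 && python3 -m creep '[[0,0,0.02,0],[0,0,0.03,0],[0,0,0.024,0],[0,0,0.006,0],[0,0,0,0],[0,0,0,0]]'
```

```text
time_s: 17.47
tcp_pos: [544.2, 96.8, 221.1]
tool_rot: [0.0, 0.736, 0.676, -0.0]
contact_force: [0.8, -0.6, -0.0]
opening: 18.1
time_s: 17.97
tcp_pos: [544.1, 97.2, 180.9]
tool_rot: [-0.0, 0.736, 0.677, -0.0]
contact_force: [-1.1, 0.6, 0.4]
opening: 0.7
```

```bash
python3 -m creep '[[0,0,0.002,0],[0,0,0.002,0],[0,0,0,0],[0,0,0,0]]'; python3 -m creep '[[0,0,0.002,0],[0,0,0,0],[0,0,0,0]]';python3 -m creep '[[0,0,0.002,0],[0,0,0,0],[0,0,0,0]]'
```

```text
time_s: 18.3
tcp_pos: [544.3, 97.3, 179.3]
tool_rot: [0.0, 0.736, 0.677, 0.0]
contact_force: [-0.1, 0.1, 0.2]
opening: 0.7
time_s: 18.55
tcp_pos: [544.4, 97.3, 178.3]
tool_rot: [0.0, 0.736, 0.677, 0.0]
contact_force: [0.4, -0.0, 2.5]
opening: 0.7
time_s: 18.8
tcp_pos: [544.4, 97.3, 177.2]
tool_rot: [0.0, 0.736, 0.677, 0.0]
contact_force: [0.8, -0.6, 3.8]
opening: 0.9
```

```bash
cat > ok.py <<'E'
from rig import robot; import sys
f=robot.get_obs()["contact_force"][2]; sys.exit(f>5.8)
E
python3 -m creep '[[0,0,0.0015,0],[0,0,0,0],[0,0,0,0]]' && python3 ok.py && python3 -m creep '[[0,0,0.0015,0],[0,0,0,0],[0,0,0,0]]' && python3 ok.py && python3 -m creep '[[0,0,0.0015,0],[0,0,0,0],[0,0,0,0]]' && python3 ok.py && python3 -m creep '[[0,0,0.0015,0],[0,0,0,0],[0,0,0,0]]' && python3 ok.py && python3 -m creep '[[0,0,0.0015,0],[0,0,0,0],[0,0,0,0]]' && python3 ok.py && python3 -m creep '[[0,0,0.0015,0],[0,0,0,0],[0,0,0,0]]'
```

```text
time_s: 19.05
tcp_pos: [544.5, 97.3, 176.4]
tool_rot: [0.0, 0.736, 0.677, 0.0]
contact_force: [0.8, -0.0, 2.5]
opening: 0.2False
```

```bash
sed -i 's/sys.exit(f>5.8)/sys.exit(int(f>5.8))/' ok.py
python3 -m creep '[[0,0,0.0015,0],[0,0,0,0],[0,0,0,0]]' && python3 ok.py && python3 -m creep '[[0,0,0.0015,0],[0,0,0,0],[0,0,0,0]]' && python3 ok.py && python3 -m creep '[[0,0,0.0015,0],[0,0,0,0],[0,0,0,0]]' && python3 ok.py && python3 -m creep '[[0,0,0.0015,0],[0,0,0,0],[0,0,0,0]]' && python3 ok.py && python3 -m creep '[[0,0,0.0015,0],[0,0,0,0],[0,0,0,0]]' && python3 ok.py && python3 -m creep '[[0,0,0.0015,0],[0,0,0,0],[0,0,0,0]]'
```

```text
time_s: 19.3
tcp_pos: [544.4, 97.3, 175.6]
tool_rot: [0.0, 0.736, 0.677, 0.0]
contact_force: [1.5, 1.5, 2.0]
opening: 0.5
time_s: 19.55
tcp_pos: [544.4, 97.3, 174.8]
tool_rot: [0.0, 0.736, 0.677, 0.0]
contact_force: [1.8, 0.7, 2.6]
opening: 0.3
time_s: 19.8
tcp_pos: [544.4, 97.3, 174.1]
tool_rot: [0.0, 0.736, 0.677, 0.0]
contact_force: [1.4, 0.3, 2.4]
opening: 0.4
time_s: 20.05
tcp_pos: [544.4, 97.3, 173.3]
tool_rot: [0.0, 0.736, 0.677, 0.0]
contact_force: [1.3, 0.7, 3.8]
opening: 0.2
time_s: 20.3
tcp_pos: [544.3, 97.3, 172.5]
tool_rot: [-0.0, 0.736, 0.677, 0.0]
contact_force: [1.9, 0.8, 3.0]
opening: 0.6
time_s: 20.55
tcp_pos: [544.3, 97.3, 172.1]
tool_rot: [0.0, 0.736, 0.677, 0.0]
contact_force: [0.8, 0.9, 5.8]
opening: 0.3
```

```bash
python3 -m creep '[[0,0,0.0006,0],[0,0,0,0],[0,0,0,0],[0,0,0,0]]'
```

```text
time_s: 20.88
tcp_pos: [544.3, 97.3, 172.1]
tool_rot: [0.0, 0.736, 0.677, 0.0]
contact_force: [0.2, -0.3, 9.4]
opening: 0.9
```

It bites after about 6 mm: height steady, force climbing. One small push more, then off and check.

```bash
python3 -m creep '[[0,0,0.0005,0],[0,0,0,0],[0,0,0,0]]' && python3 -m creep '[[0,0,-0.004,0],[0,0,-0.01,0],[0,0,-0.02,0],[0,0,-0.04,0],[0,0,-0.04,0],[0,0,-0.04,0],[0,0,0,0],[0,0,0,0]]' && python3 -m creep '[[-0.03,0,-0.02,0],[-0.035,0,-0.02,0],[0,0,-0.02,0],[0,0,0,0],[0,0,0,0]]' && python3 look.py w8 && python3 - <<'E'
from h import *; from rig import imaging,robot
t=imaging.snapshot("top"); a=cv2.resize(t["frame"][215:330,160:360,::-1],None,fx=2.9,fy=2.9,interpolation=cv2.INTER_CUBIC)
b=cv2.imread("pics/w8.png")[0:300,200:440]
b=cv2.resize(b,None,fx=a.shape[0]/300*0+1,fy=1); H=max(len(a),len(b))
pad=lambda i: cv2.copyMakeBorder(i,0,H-len(i),0,0,0)
cv2.imwrite("pics/fin.png",np.hstack([pad(a)[:, :550],pad(b)])[:600,:800])
s=imaging.snapshot("scene")
for k in ["can1","mallet_head","tape"]: print(k,[(round(d["p"],2),[round(v) for v in d["xyz"]]) for d in imaging.find_in(s,k)][:4])
E
```

```text
time_s: 21.13
tcp_pos: [544.4, 97.3, 172.1]
tool_rot: [0.0, 0.736, 0.677, 0.0]
contact_force: [-0.1, 0.7, 11.0]
opening: 0.7
time_s: 21.8
tcp_pos: [544.6, 97.3, 249.4]
tool_rot: [0.001, 0.736, 0.677, 0.001]
contact_force: [-0.3, 0.8, -0.8]
opening: 0.7
time_s: 22.22
tcp_pos: [541.5, 65.2, 278.0]
tool_rot: [-0.0, 0.736, 0.676, 0.0]
contact_force: [-0.7, -0.2, -0.6]
opening: 0.4
8 [155. 248.] [(86, np.float64(52.8)), (89, np.float64(53.0)), (92, np.float64(53.1))]
15 [156. 392.] [(86, np.float64(52.0)), (89, np.float64(52.2)), (92, np.float64(52.3))]
[541.5  65.2 278. ] 111.0 [-0.7 -0.2 -0.6]
yaw now -4.87 turn deg 0.03 shift mm [0. 0. 0.] frac [0. 0. 0.] turnfrac 0.0004 tilt z [-1.e-04  3.e-04 -1.e+00]
can1 [(0.65, [431, 100, 162]), (0.57, [407, 18, 163]), (0.55, [410, -73, 170])]
mallet_head [(0.78, [455, 238, 151])]
tape [(0.74, [715, -42, 62]), (0.66, [559, 86, 126]), (0.63, [848, -147, 61]), (0.62, [713, -187, 69])]
```

View pics/fin.png

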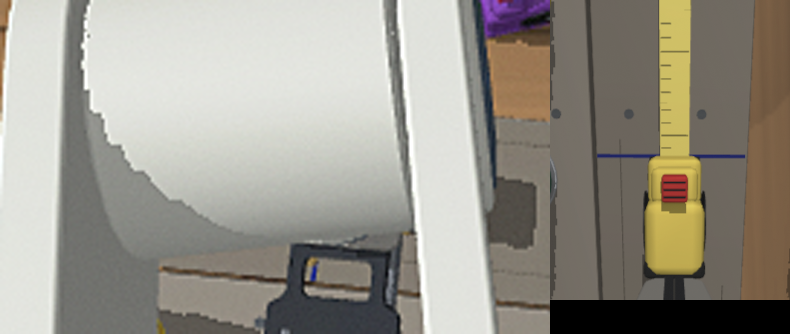

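The wrist view shows the mouth on the line and the blade straight; in the top view the arm is in the way. I'll look at the hook end once.

```bash
python3 -m creep '[[0.03,0,0,0],[0.05,0,0,0],[0.06,0,0,0],[0.06,0,0,0],[0.06,0,0,0],[0.06,0,0,0],[0.06,0,0,0],[0.03,0,0,0],[0,0,0,0],[0,0,0,0]]' && python3 look.py w9 && python3 - <<'E'
import cv2
f=cv2.imread("pics/w9.png"); cv2.imwrite("pics/w9c.png",cv2.resize(f[60:330,200:500],None,fx=2.2,fy=2.2,interpolation=cv2.INTER_CUBIC))
E
```

```text
time_s: 23.35
tcp_pos: [558.5, 269.3, 277.7]
tool_rot: [0.0, 0.736, 0.677, -0.001]
contact_force: [0.0, -1.0, 0.1]
opening: 0.6
no line
no line
[558.5 269.3 277.7] 314.3 [ 0.  -1.   0.1]
yaw now -4.74 turn deg 0.16 shift mm [0. 0. 0.] frac [0. 0. 0.] turnfrac 0.0018 tilt z [-8.e-04 -9.e-04 -1.e+00]
```

View pics/w9c.png

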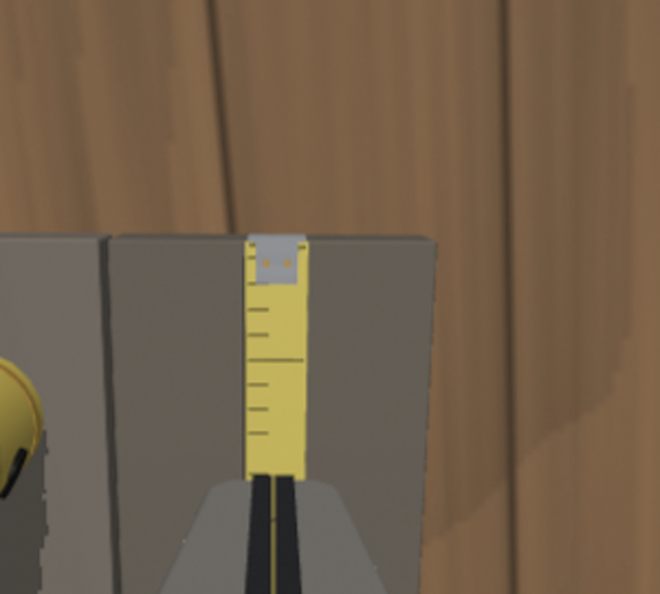

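The hook sits on the end edge at crop (276,238), with the blade square to the end. Handing in.

```bash
python3 -c "
from rig import robot; print(robot.job_done(), robot.get_obs()['time_s'])"
```

```text
the job is handed in; nothing more can be done
the job is handed in; nothing more can be done
```

The job is handed in: the yellow tape lies on the front plank, hooked on the left end (away from the pump), with its mouth at the blue line and the lock pressed until it bit. I handed in soon after 23 s of the 72 allowed; no verdict is reported.

- **Hook:** the last wrist view shows it on the end edge, with the blade straight and square to the end. How deep it grips is not visible; it should be about 5 mm, since the sole was felt resting on the plank.
- **Mouth:** it stood about 1 mm from the line's centre when I released the case. Further looks after the release and after the lock was pressed showed no shift.
- **Lock:** it bit after about 6 mm of travel, and I pressed it to 11 N. I did not pull on the blade to test the grip.
- **Bystanders:** after the job I looked for the cans and the mallet head again, and they were within about 4 mm of where they started.
- **Not confirmed:** the arm blocked the last top view, so the final checks rest on the wrist camera, plus the scene camera for the bystanders. My estimates of the plank's height (88–91 mm) and of the end-to-line distance (194–201 mm) differed between views, so I set the mouth directly against the line as the wrist camera showed it.

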